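Close the tea canister with its double lid, then lift the outer cover off alone

ROBOT

A 6-joint arm with a two-finger parallel gripper is mounted at the origin on the work surface. World frame = base frame: x ahead of the robot, y to its left, z up, the work surface at z = 0. Lengths are in m, angles in rad, forces in N, time in s.
With the tool pointing down it reaches from about 0.35 to 0.875 m from the base axis. Payload 15.5 kg.
Tool frame: the origin (TCP) lies on the centre line of the jaws, within the pads' length; the fingertips stand 25 mm ahead of it and the grasp point (between the pads) lies 6 mm ahead of it; z points along the fingers, y is the direction in which the jaws open and shut (so a half turn about z gives the same grasp; the last joint's range is limited). The gripper opens to 85 mm and grips with 20 to 120 N. Pads are 22 mm wide; open, the fingers measure 114 mm over their backs; the gripper's body (76 mm by 85 mm) begins 54 mm behind the grasp point. The pads swing forward as they close: fully open they stand 13 mm farther back than shut.
Start: joints at [-1.442, 0.494, 1.345, -0, 1.302, -0.096], TCP at [0.139, -0.609, 0.256] pointing down, gripper open.
Joint ranges: [-2.91, 2.91], [-0.82, 2.16], [0.22, 2.67], [-1.22, 4.37], [0.12, 2.79], [-3.08, 3.08]. Speed limits (rad/s): [1.89, 1.89, 2.57, 3.01, 3.01, 3.01].

INTERFACE

Orientations are given as a unit quaternion [x, y, z, w].
In Python, from station import bot, vision, spotter gives the robot as it stands. Calls block until the motion is done:
- bot.move_ptp(position, orientation): joint-space move of the TCP to a pose.
- bot.line_to(position, attitude=None, vel=0.15): straight line of the TCP; attitude=None keeps the orientation; vel is the mean speed in m/s.
- bot.move_j(angles): joint-space move.
- bot.gripper_open() and bot.clamp(grasp_force=None): open the fingers fully, or close them until they stop; grasp_force is the grip in N (None keeps the last).
- bot.hold(seconds).
- bot.solve_ik(position, orientation): joint angles nearest the present ones, or None.
- bot.read_state(): the state.
- vision.grab_frame(name): name is "scene" or "top" or "wrist"; returns the picture (420x560x3 uint8, blue, green, red); there is no depth.
- vision.camera_info(name): a dict with "intrinsics" (3x3 intrinsics, pixels), "T" (4x4, takes a point from camera to world coordinates); the wrist camera has in their place "T_tool_cam" (4x4, takes a point from camera to tool coordinates, whose origin is the TCP and whose axes are the flange's). Camera axes: x right, y up, looking along -z (the intrinsics and any distortion apply to the point x, -y, -z); pixel columns grow to the right and rows downward; lengths in m; the calibration is good to about 2 mm. A picture is of the moment at which its call begins: read the wrist's pose just before it. camera_info takes no time and is no camera call.
A pose or a line that the arm cannot do raises bot.MotionError and nothing moves.
- bot.job_done(): hands the job in, once; it reports no verdict.
Trained networks look in the newest picture that a camera, given by its name, has taken for a name from the list of things; names that differ only in an ending like _2 or _b are one class to them, and where a whole thing is asked for, a point or a joint stands for the part that bears it (a point fixed in the world has none). Each returns a list of dicts, best first, with "confidence" (0 to 1); they miss things now and then, are a little off and sometimes report something else, mostly with a low value. They report only what shows in the picture. A call takes as long as a camera call. They do not tell look-alikes from the thing itself.
- spotter.cut_out(camera, target): "pixels" (420x560 bool, what is visible of it) and "extent" ([left, top, right, bottom] in pixels, round what is visible of it).
- spotter.landmark_of(camera, target): "position" ([column, row] in pixels: a listed point, or the origin of a listed thing).
The state is a dict: "time": time; "qpos": joint angles; "dq": joint speeds; "joint_efforts": joint torques, N m; "position": TCP position; "ee_rot": TCP orientation; "wrist_force": force on the tool from outside, world axes, zero at the start; "wrist_torque": the same for the moment, N m; "width": opening from 0.0 (shut) to 1.0 (fully open).
Only numpy, scipy, OpenCV 4.12 (cv2) and the standard library are available. Lean on these libraries where they do the work, as an engineer would, in place of code of your own. Each camera call takes 0.05 s, during which the arm holds its last target.

TASK

The open tea canister's two nested lids hang together on the hook stand by the loop of the inner lid: lift the pair up and off the hook by that loop, lower it onto the canister until the inner lid is fully home with the cover still around it, and let go of the loop. Then take the outer cover by its collar and lift it alone straight up (it is to be wiped), at least 10 cm higher than it sat, leaving the inner lid undisturbed and closed on the canister. Finish while still holding the cover at rest in the air above the canister, clear of everything else, and leave the canister and the kettle, teapot, mug and coaster standing where they are.

Things in the scene. Friction and masses are not known exactly. Their poses are not given: they have to be found in the camera images.
- hook_seat (a point): Top of the hook's level rod (5 mm thick, 195 mm above the counter) where the loop hangs. The rod leaves the post along this frame's -x and ends 15 mm from here in an upturned tip, its top 5 mm above the rod's, outermost 22.5 mm from here. To unhook, raise the loop more than 5, under 15 mm (aim at 10), then go 80 mm along -x before rising more: the wide lids are under the rod.
- lid_loop (a point): Inner lid's loop, on the lid's axis (z up), at the height to grip: 7 mm below the loop's top, 22 mm above the cover's collar. Upright flat-sided frame 24 mm wide along this frame's y, 10 mm deep along x; opening 16 mm wide, 20 mm high (18 mm below to 2 mm above here). The hook passes through along x: pinch the outer sides along y. Lid home: this point is 54 mm above the canister's mouth.
- cover_collar (a point): Outer cover's collar, on its axis (z up), at the height to grip: 3 mm below the collar's top, 22 mm above the flat top plate. Upright round tube, 40 mm across outside, 33 mm bore, 25 mm tall. While nested this point is 25 mm below lid_loop, and the loop stands through the collar, its top 32 mm above this point, so it comes between the fingers.
- canister_mouth (a point): Centre of the open mouth (rim plane, 100 mm above the counter) of the upright round aluminium tea canister, z up: 76 mm across outside, 70 mm inside, empty for the top 50 mm. The inner lid's plug enters with 3 mm room all round; the cover's skirt then overlaps the outside by 12 mm.
- inner_lid: Inner lid, bare aluminium, loose, about 120 g; origin at the centre of the plug's underside, 68 mm below lid_loop, z up. Plug 64 mm across (58 at its foot), 14 mm deep; on it a flange 76 mm across, 4 mm thick, that rests on the canister's rim; then a stem 16 mm thick and the loop, 75 mm tall in all.
- cover: Outer cover, bare aluminium, loose, about 130 g, lying with its top plate on the inner lid's flange (may shift 2 mm sideways); origin at the centre of the skirt's lower edge, 41 mm below cover_collar, z up. Skirt and top plate 88 mm across, 19 mm tall, skirt 83 mm inside; collar on top, 44 mm tall in all.
- canister: The canister, loose, about 700 g; origin at the centre of its underside, 100 mm below its mouth.
- stand: Hook stand, fixed to the counter; origin under the post at the centre of the round wooden foot (100 mm wide, 14 mm thick). Wooden post 14 mm thick, 198 mm tall; the hook rod leaves it along this frame's -x, roughly towards the robot (within 0.4 rad).
- coaster: Bystander: hard grey plastic coaster, 96 mm across, 6 mm thick, under the mug; origin at its underside.
- mug_mid (a point): Bystander: white ceramic mug with a chipped rim, 80 mm across, 92 mm tall, handle at +y; centre half-way up.
- teapot_mid (a point): Bystander: glass teapot, 132 mm across the belly, 120 mm tall, spout at +x to 105 mm, handle at -x to 98 mm; centre 60 mm up.
- kettle_mid (a point): Bystander: steel cordless kettle with black handle at -x (to 122 mm) and a lid button on top, 164 mm across the base, 202 mm tall; centre 100 mm up.
Not all that is in view belongs to the job. Leave any brown, pink or red look-alike of the cover alone.

How it is judged:
By the outcome, as a careful person would: the job done as asked, in the order asked, and still so for the second after the job is handed in, while the arm keeps its last pose, push and grip.
It also fails if it takes over 59 s, if anything falls off the work surface, if the arm or the gripper's body presses on something with over 40 N, if the wrist force passes 120 N, or if a joint passes its speed limit or range.

## Working session

There is one attempt and no reset: what is moved stays moved. The work goes in short steps, each a Python script; the robot and the scene stay as the last script left them, time stands still between calls to the robot, and variables do not carry over. Pictures are saved under pics/ and viewed, and the job is handed in when it is done.

```bash
ls; mkdir -p pics
python3 - <<'E'
from station import bot, vision, spotter
import cv2, numpy as np
np.set_printoptions(precision=4,suppress=True)
for n in ["scene","top","wrist"]:
    im=vision.grab_frame(n); cv2.imwrite(f"pics/{n}0.png",im)
    print(n,vision.camera_info(n))
s=bot.read_state(); print(s)
E
```

```text
pics
scene {'intrinsics': array([[410.645 ,   0.    , 275.0461],
       [  0.    , 410.645 , 215.5572],
       [  0.    ,   0.    ,   1.    ]]), 'T': array([[ 0.8377, -0.3247,  0.4391,  0.9957],
       [ 0.5461,  0.4908, -0.6789, -0.6662],
       [ 0.0049,  0.8085,  0.5885,  0.7214],
       [ 0.    ,  0.    ,  0.    ,  1.    ]])}
top {'intrinsics': array([[504.7714,   0.    , 274.2062],
       [  0.    , 504.7714, 204.7773],
       [  0.    ,   0.    ,   1.    ]]), 'T': array([[-0.0087,  0.9973, -0.0736,  0.4655],
       [-0.9999, -0.008 ,  0.0095,  0.0049],
       [ 0.0089,  0.0736,  0.9972,  1.535 ],
       [ 0.    ,  0.    ,  0.    ,  1.    ]])}
wrist {'intrinsics': array([[302.0578,   0.    , 285.7117],
       [  0.    , 302.0578, 210.6811],
       [  0.    ,   0.    ,   1.    ]]), 'T_tool_cam': array([[ 0.0018,  0.9513,  0.3083,  0.0781],
       [ 1.    , -0.0018, -0.0003, -0.0002],
       [ 0.0003,  0.3083, -0.9513, -0.1168],
       [ 0.    ,  0.    ,  0.    ,  1.    ]])}
{'time': 0.15, 'qpos': array([-1.4415,  0.4941,  1.346 , -0.    ,  1.3025, -0.0955]), 'dq': array([ 0.0015, -0.0025, -0.0015,  0.0003, -0.0006,  0.0011]), 'joint_efforts': array([  0.0014, -88.2543, -38.4067,  -0.    ,   0.0071,   0.    ]), 'position': array([ 0.1393, -0.609 ,  0.2558]), 'ee_rot': array([ 0.9937,  0.1122, -0.    , -0.0005]), 'wrist_force': array([ 0.2165,  0.7206, -0.5231]), 'wrist_torque': array([ 0.0139, -0.0405,  0.0714]), 'width': 0.9996415501614098}
```

View pics/scene0.png

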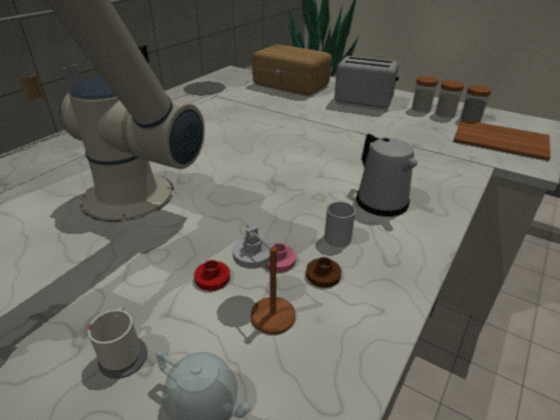

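View pics/top0.png

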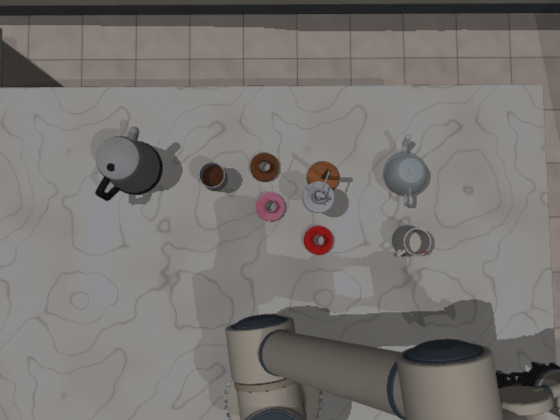

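```bash
cat > h.py <<'E'
from station import bot, vision, spotter
import cv2, numpy as np
from scipy.spatial.transform import Rotation as R
from scipy.optimize import least_squares
np.set_printoptions(precision=4,suppress=True)
def cam(n, st=None):
    i=vision.camera_info(n)
    if 'T' in i: return np.array(i['intrinsics']),np.array(i['T'])
    st=st or bot.read_state()
    T=np.eye(4);T[:3,:3]=R.from_quat(st['ee_rot']).as_matrix();T[:3,3]=st['position']
    return np.array(i['intrinsics']),T@np.array(i['T_tool_cam'])
def ray(K,T,px):
    d=np.array([(px[0]-K[0,2])/K[0,0],-(px[1]-K[1,2])/K[1,1],-1.])
    d=T[:3,:3]@d; return T[:3,3],d/np.linalg.norm(d)
def proj(K,T,p):
    c=T[:3,:3].T@(np.asarray(p)-T[:3,3]); return np.array([K[0,2]+K[0,0]*c[0]/-c[2],K[1,2]+K[1,1]*c[1]/c[2]])
def onz(K,T,px,z):
    o,d=ray(K,T,px); return o+d*(z-o[2])/d[2]
def tri(rs):
    A=np.zeros((3,3));b=np.zeros(3)
    for o,d in rs:
        P=np.eye(3)-np.outer(d,d);A+=P;b+=P@o
    p=np.linalg.solve(A,b)
    return p,[np.linalg.norm((np.eye(3)-np.outer(d,d))@(p-o)) for o,d in rs]
E
python3 - <<'E'
from h import *
for n in ["scene","top"]:
    K,T=cam(n)
    for t,z in [("hook_seat",.195),("lid_loop",.1905-0),("cover_collar",.168),("canister_mouth",.1),("stand",0),("canister",0),("mug_mid",.052),("teapot_mid",.06),("kettle_mid",.1),("inner_lid",.12),("cover",.127)]:
        print(n,t,[(np.array(r["position"]).round(1),round(r["confidence"],2),onz(K,T,r["position"],z)[:2]) for r in spotter.landmark_of(n,t)])
E
```

```text
scene hook_seat []
scene lid_loop [(array([250.7, 234.8]), 0.63, array([ 0.5945, -0.1379]))]
scene cover_collar [(array([253.6, 243.3]), 0.9, array([ 0.5992, -0.1352])), (array([211.7, 266.9]), 0.76, array([ 0.5726, -0.2386])), (array([323.2, 264.3]), 0.67, array([ 0.751 , -0.1121])), (array([275.4, 249.2]), 0.56, array([ 0.6476, -0.1259]))]
scene canister_mouth [(array([343.8, 210.7]), 0.61, array([0.6703, 0.1681]))]
scene stand []
scene canister [(array([336.6, 237.5]), 0.84, array([0.657 , 0.1737]))]
scene mug_mid [(array([114.4, 339.1]), 0.79, array([ 0.4583, -0.4111]))]
scene teapot_mid [(array([199. , 385.1]), 0.57, array([ 0.666 , -0.3974]))]
scene kettle_mid [(array([252.8, 229. ]), 0.53, array([ 0.517 , -0.0265]))]
scene inner_lid [(array([254.9, 254.9]), 0.71, array([ 0.5902, -0.1199]))]
scene cover [(array([322.7, 273.9]), 0.87, array([ 0.7455, -0.0973])), (array([255. , 255.9]), 0.77, array([ 0.597 , -0.1288])), (array([213. , 278.3]), 0.73, array([ 0.5653, -0.2313]))]
top hook_seat [(array([321.1, 193.2]), 0.64, array([ 0.5943, -0.1333]))]
top lid_loop [(array([320.3, 19
[... 618 characters left out ...]
rray([214.1, 178.2]), 0.7, array([0.6617, 0.1733]))]
top mug_mid [(array([411.3, 242.9]), 0.92, array([ 0.4594, -0.4109]))]
top teapot_mid [(array([406.9, 170.4]), 0.8, array([ 0.6729, -0.4018])), (array([319.7, 195.4]), 0.63, array([ 0.6008, -0.143 ]))]
top kettle_mid []
top inner_lid [(array([317.9, 192.9]), 0.57, array([ 0.6024, -0.1321])), (array([317.9, 200. ]), 0.52, array([ 0.5824, -0.1318])), (array([321.6, 194.5]), 0.26, array([ 0.5978, -0.1424]))]
top cover [(array([268.1, 203.6]), 0.91, array([0.5728, 0.0085])), (array([314.6, 197.9]), 0.88, array([ 0.5878, -0.1219])), (array([318.7, 243. ]), 0.58, array([ 0.4617, -0.1315])), (array([263.7, 169.4]), 0.58, array([0.6693, 0.0201]))]
```

The scene picture shows the lid pair hanging at about (252,243) in front of the wooden post, with the canister at (340,225). The red, pink and brown look-alikes lie around the stand. In the top view the pair is at about (319,195), the canister at (212,175), the mug and coaster at (415,240), the teapot at (406,172) and the kettle at (130,165). I'll move the wrist camera over the loop next.

```bash
cat >> h.py <<'E'
def down(yaw):  # tool x axis at world angle yaw, z down
    return R.from_matrix(np.array([[np.cos(yaw),np.sin(yaw),0],[np.sin(yaw),-np.cos(yaw),0],[0,0,-1]])).as_quat()
def look(tag, names):
    st=bot.read_state(); im=vision.grab_frame("wrist"); cv2.imwrite(f"pics/{tag}.png",im)
    K,T=cam("wrist",st); print("t",st["time"],st["position"],R.from_quat(st["ee_rot"]).as_matrix()[:,0])
    for t,z in names:
        print(t,[(np.array(r["position"]).round(1),round(r["confidence"],2),onz(K,T,r["position"],z)[:2]) for r in spotter.landmark_of("wrist",t)])
    return K,T,im
E
python3 - <<'E'
from h import *
bot.move_ptp([.54,-.115,.33],down(np.pi-.35))
print(bot.read_state()['qpos'])
look("w1",[("hook_seat",.195),("lid_loop",.193),("cover_collar",.168),("stand",0)])
bot.move_ptp([.56,-.19,.33],down(np.pi-.35))
look("w2",[("hook_seat",.195),("lid_loop",.193),("cover_collar",.168),("stand",0)])
E
```

```text
[-0.3191  0.3248  1.4181 -0.0002  1.3988 -1.5384]
t 3.5333 [ 0.5399 -0.1157  0.3299] [-0.9389  0.3443  0.0001]
hook_seat [(array([286.8, 259. ]), 0.84, array([ 0.5859, -0.1316]))]
lid_loop [(array([288.8, 255.6]), 0.75, array([ 0.5842, -0.129 ]))]
cover_collar [(array([378.5, 162. ]), 0.97, array([ 0.5346, -0.0228])), (array([290.9, 245.5]), 0.95, array([ 0.5862, -0.1271])), (array([246.4, 129.2]), 0.93, array([ 0.4658, -0.1261])), (array([546.2, 191. ]), 0.41, array([0.6161, 0.1201]))]
stand []
t 4.1917 [ 0.56   -0.1912  0.3296] [-0.9387  0.3447  0.0005]
hook_seat [(array([362.2, 214.5]), 0.95, array([ 0.5878, -0.1298])), (array([348.2, 194.3]), 0.52, array([ 0.5659, -0.1362]))]
lid_loop [(array([361.1, 212.2]), 0.62, array([ 0.5862, -0.1299]))]
cover_collar [(array([426.5, 129.8]), 0.96, array([ 0.5415, -0.0508])), (array([298.9,  93.6]), 0.58, array([ 0.474 , -0.1478])), (array([354.1, 201.7]), 0.57, array([ 0.5837, -0.13  ])), (array([459.9, 210.5]), 0.56, array([ 0.6275, -0.036 ]))]
stand [(array([330. , 221.3]), 0.94, array([ 0.6616, -0.154 ]))]
```

View pics/w1.png

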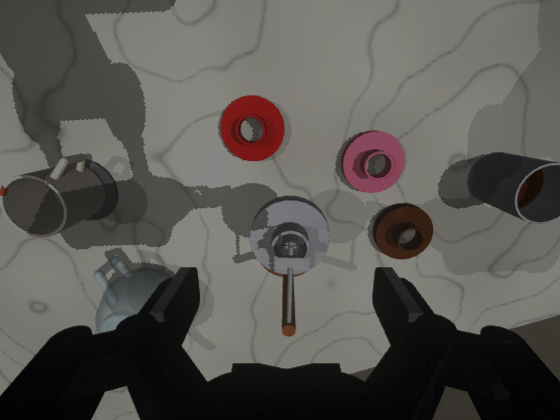

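View pics/w2.png

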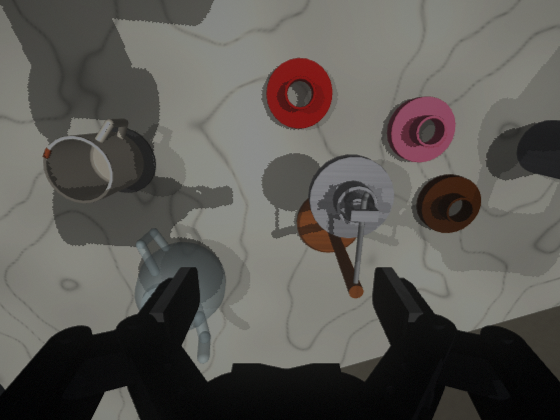

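Run:
```python
import cv2,numpy as np
a=cv2.imread("pics/w1.png")[190:345,235:345];b=cv2.imread("pics/w2.png")[150:305,305:415]
o=np.hstack([cv2.resize(x,None,fx=3.6,fy=3.6,interpolation=cv2.INTER_CUBIC) for x in(a,b)])
cv2.imwrite("pics/z1.png",np.clip(o*1.3,0,255).astype('uint8'))
```

```text
(no output)
```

View pics/z1.png

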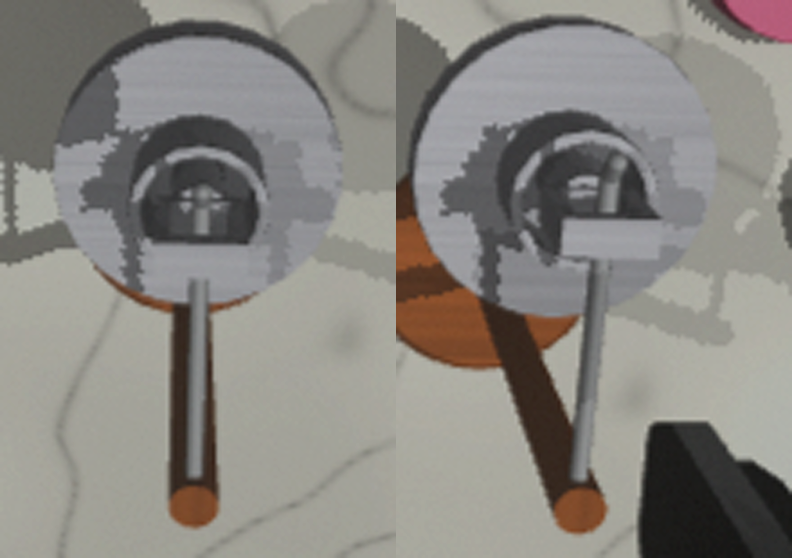

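Run:
```python
from h import *
I=vision.camera_info("wrist");K=np.array(I['intrinsics'])
def TT(p,x):
    x=np.array(x)/np.linalg.norm(x); z=np.array([0,0,-1.]);z-=x*(x@z);y=np.cross(z,x)
    T=np.eye(4);T[:3,:3]=np.c_[x,y,z];T[:3,3]=p;return T@np.array(I['T_tool_cam'])
T1=TT([.5399,-.1157,.3299],[-.9389,.3443,.0001]);T2=TT([.56,-.1912,.3296],[-.9387,.3447,.0005])
for n,a,b,z in [("bar",(290.7,262.8),(364.7,216.4),.2),("post",(288.6,330.8),(356.1,291.7),.198),("tip",(291.1,244.2),(366.4,194.4),.2)]:
    p1,p2=onz(K,T1,a,z),onz(K,T2,b,z); print(n,p1,p2,tri([ray(K,T1,a),ray(K,T2,b)]))
a=onz(K,T1,(235+143/3.6,190+262/3.6),.2)-onz(K,T1,(235+258/3.6,190+262/3.6),.2);print("bar dir",np.arctan2(a[1],a[0]))
a=onz(K,T2,(305+166/3.6,150+220/3.6),.2)-onz(K,T2,(305+266/3.6,150+220/3.6),.2);print("bar dir",np.arctan2(a[1],a[0]), np.linalg.norm(a))
```

```text
bar [ 0.5883 -0.1287  0.2   ] [ 0.5881 -0.129   0.2   ] (array([ 0.5886, -0.1288,  0.1992]), [np.float64(0.00012375957846862915), np.float64(0.00012375957846875356)])
post [ 0.6596 -0.1565  0.198 ] [ 0.6593 -0.1565  0.198 ] (array([ 0.6595, -0.1565,  0.1979]), [np.float64(0.0001581328129475587), np.float64(0.00015813281294756892)])
tip [ 0.571  -0.1221  0.2   ] [ 0.5696 -0.1224  0.2   ] (array([ 0.5702, -0.1222,  0.2002]), [np.float64(0.0006787951633497958), np.float64(0.0006787951633499072)])
bar dir -1.9210177035959792
bar dir -1.9212615951377576 0.023862707367338896
```

Both views agree within 1 mm: the loop is at (0.588, -0.129) and the rod's yaw is about -0.366. The left panel shows the loop bar at (290,263) and the right one at (365,216). The post top is at (289,331) and (356,292). I'll approach and pinch the loop.

Run:
```python
from h import *
q=down(np.pi-.366)
bot.move_ptp([.588,-.129,.27],q)
bot.line_to([.588,-.129,.199],q,vel=.08)
print(bot.read_state()['position'])
bot.clamp(60)
s=bot.read_state();print(s['time'],s['position'],s['width'],s['wrist_force'],s['wrist_torque'])
for n in ("wrist","scene"): cv2.imwrite(f"pics/g1{n}.png",vision.grab_frame(n))
a=cv2.imread("pics/g1scene.png")[170:320,180:330]
cv2.imwrite("pics/g1z.png",cv2.resize(a,None,fx=4,fy=4,interpolation=cv2.INTER_CUBIC))
```

```text
[ 0.5883 -0.1291  0.1995]
6.525 [ 0.5882 -0.1291  0.1992] 0.26540216918235804 [-0.7904 -0.5347  3.9596] [-0.0002  0.039   0.0213]
```

View pics/g1wrist.png

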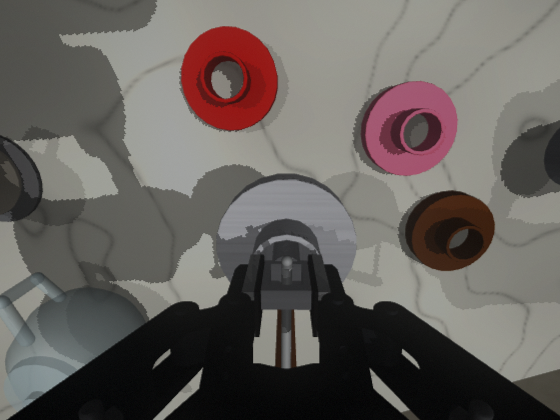

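View pics/g1z.png

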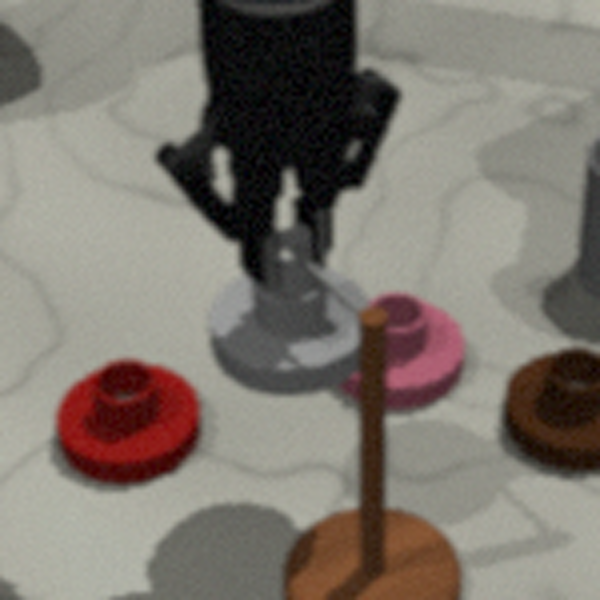

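The fingers straddle the loop at about (288,285) in the wrist picture, the pair hangs level, and the rod passes through. Now I'll unhook it.

Run:
```python
from h import *
q=down(np.pi-.366)
p=np.array([.588,-.129,.1995])
bot.line_to(p+[0,0,.010],q,vel=.04)
s=bot.read_state();print(s['time'],s['position'],s['width'],s['wrist_force'])
p2=p+[-.934*.082,.358*.082,.010]
bot.line_to(p2,q,vel=.06)
s=bot.read_state();print(s['time'],s['position'],s['width'],s['wrist_force'])
for n in ("wrist","scene"): cv2.imwrite(f"pics/g2{n}.png",vision.grab_frame(n))
a=cv2.imread("pics/g2scene.png")[150:300,150:300]
cv2.imwrite("pics/g2z.png",cv2.resize(a,None,fx=4,fy=4,interpolation=cv2.INTER_CUBIC))
```

```text
7.0417 [ 0.588  -0.129   0.2096] 0.26583666638258924 [ 0.4899 -0.2559 -2.6995]
8.5583 [ 0.5117 -0.0998  0.2095] 0.26259334693751357 [-0.0089  0.3697 -2.3861]
```

View pics/g2wrist.png

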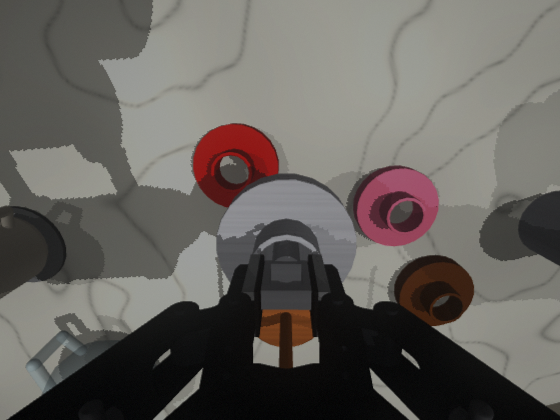

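View pics/g2z.png

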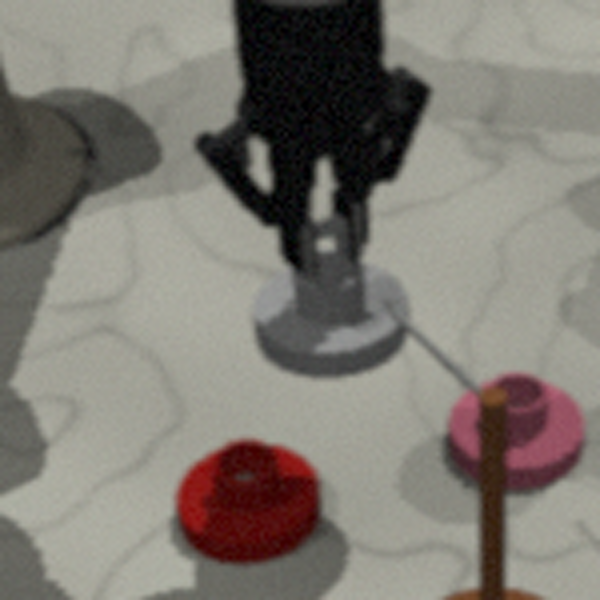

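The pair is off the hook and level in the fingers: the collar and plate are at (330,310) in the zoom, with the rod now behind. The wrist reads 2.4 N, which matches about 250 g. Next I'll rise and locate the canister mouth.

Run:
```python
from h import *
q=down(np.pi-.366)
bot.line_to([.5117,-.0998,.31],q,vel=.12)
bot.move_ptp([.60,.06,.31],q)
K,T,im=look("c1",[("canister_mouth",.1),("canister",0)])
np.save("c1T.npy",T)
bot.move_ptp([.70,.10,.31],q)
K,T,im=look("c2",[("canister_mouth",.1),("canister",0)])
np.save("c2T.npy",T)
o=np.hstack([cv2.imread("pics/c1.png"),cv2.imread("pics/c2.png")]);cv2.imwrite("pics/c12.png",cv2.resize(o,(800,300),interpolation=cv2.INTER_AREA))
```

```text
t 10.4083 [0.5998 0.0604 0.3092] [-0.9341  0.357   0.0011]
canister_mouth [(array([397.1, 202.1]), 0.79, array([0.6588, 0.1718]))]
canister [(array([370.5, 180.9]), 0.87, array([0.6554, 0.1694])), (array([284.2, 237. ]), 0.7, array([0.6929, 0.0223]))]
t 11.0667 [0.7002 0.0995 0.3093] [-0.9336  0.3584  0.0008]
canister_mouth [(array([339.6, 127.8]), 0.71, array([0.6593, 0.175 ]))]
canister [(array([325.5, 124.2]), 0.8, array([0.6586, 0.1731]))]
```

View pics/c12.png

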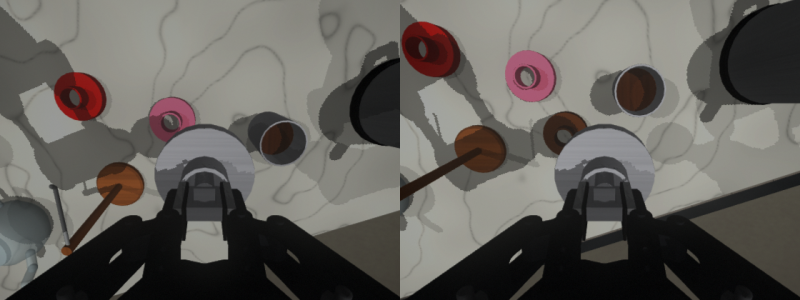

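Left view: the mouth is at about (397,202) in full-size pixels. Right view: about (339,126). I'll refine it by matching the rim circles to the image edges.

```bash
cat > fit.py <<'E'
from h import *
I=vision.camera_info("wrist");K=np.array(I['intrinsics'])
th=np.linspace(0,2*np.pi,180,endpoint=False)
def circ(T,c,r,z=.1): return np.array([proj(K,T,[c[0]+r*np.cos(t),c[1]+r*np.sin(t),z]) for t in th])
def rim_fit(views,c0):
    # rim annulus 35..38 bright vs neighbours inside (r 33)
    gs=[(cv2.GaussianBlur(cv2.cvtColor(im,cv2.COLOR_BGR2GRAY),(0,0),.8).astype(np.float32),T) for im,T in views]
    def samp(g,p): return cv2.remap(g,p[:,0].astype(np.float32)[:,None],p[:,1].astype(np.float32)[:,None],cv2.INTER_LINEAR)[:,0]
    def score(c,gs):
        return sum((np.clip(samp(g,circ(T,c,.0365))-samp(g,circ(T,c,.0335)),-30,30)).sum()for g,T in gs)
    from scipy.optimize import minimize
    for name,s in [("all",gs)]+[(str(i),[x]) for i,x in enumerate(gs)]:
        best=max(((score(np.array(c0)+[a,b],s),a,b) for a in np.arange(-.008,.0081,.001) for b in np.arange(-.008,.0081,.001)))
        r=minimize(lambda c:-score(np.array(c0)+c*1e-3,s),np.array(best[1:])*1e3,method="Nelder-Mead")
        c=np.array(c0)+r.x*1e-3; print(name,c,best[0],-r.fun)
        if name=="all": C=c
    return C
E
python3 - <<'E'
from fit import *
v=[(cv2.imread(f"pics/c{i}.png"),np.load(f"c{i}T.npy")) for i in (1,2)]
c=rim_fit(v,[.659,.173])
out=[]
for im,T in v:
    p=proj(K,T,[*c,.1]).astype(int);x0,y0=p-55
    z=cv2.resize(im[max(y0,0):y0+110,x0:x0+110],None,fx=3.6,fy=3.6,interpolation=cv2.INTER_CUBIC)
    for r,col in((.035,(0,255,0)),(.038,(0,0,255))):
        cv2.polylines(z,[(((circ(T,c,r)-[x0,max(y0,0)]+.5)*3.6)).astype(np.int32)],True,col,1)
    out.append(z)
cv2.imwrite("pics/cz.png",np.hstack(out))
E
```

```text
all [0.659 0.172] 10800.0 10800.0
0 [0.659 0.172] 5400.0 5400.0
1 [0.659 0.172] 5400.0 5400.0
```

View pics/cz.png

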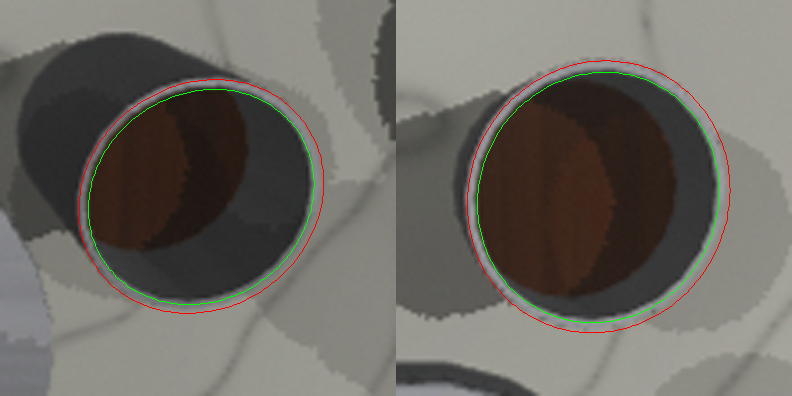

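The overlay fits, but it sits about a pixel to the right of the real rim because the score saturated. I'll refit using the inner edge, a dark-to-bright step.

Run:
```python
from fit import *
import itertools
v=[(cv2.imread(f"pics/c{i}.png"),np.load(f"c{i}T.npy")) for i in (1,2)]
rr=np.arange(.030,.0405,.00025)
def edge(c):
    P=[]
    for k,(im,T) in enumerate(v):
        g=cv2.GaussianBlur(cv2.cvtColor(im,cv2.COLOR_BGR2GRAY),(0,0),.7).astype(np.float32)
        for t in th[::2]:
            p=np.array([proj(K,T,[c[0]+r*np.cos(t),c[1]+r*np.sin(t),.1]) for r in rr]).astype(np.float32)
            s=cv2.remap(g,p[:,0][:,None],p[:,1][:,None],cv2.INTER_LINEAR)[:,0]
            d=np.gradient(s); i=d.argmax()
            if d[i]>2.5: P.append((k,c[0]+rr[i]*np.cos(t),c[1]+rr[i]*np.sin(t)))
    return np.array(P)
P=edge([.6586,.1711])
for k in (0,1,None):
    Q=P if k is None else P[P[:,0]==k]
    f=lambda x:np.hypot(Q[:,1]-x[0],Q[:,2]-x[1])-x[2]
    r=least_squares(f,[.659,.172,.035],loss='soft_l1',f_scale=.0005); print(k,len(Q),r.x,np.abs(f(r.x)).mean())
```

```text
0 90 [0.6577 0.1715 0.0348] 0.0002554294194602962
1 90 [0.6579 0.1715 0.0349] 0.0001864101115467256
None 180 [0.6578 0.1715 0.0348] 0.00023298579802810107
```

Run:
```python
from fit import *
im=cv2.imread("pics/c2.png");T=np.load("c2T.npy")
c=np.array([.7002,.0995]);zt=.3093-.0065
sx=215;sy=160;a=im[sy:sy+160,sx:sx+150];z=cv2.resize(a,None,fx=3.75,fy=3.75,interpolation=cv2.INTER_CUBIC)
z=np.clip(z*1.5,0,255).astype('uint8')
f=lambda P:((np.array(P)-[sx,sy]+.5)*3.75).astype(np.int32)
cv2.polylines(z,[f(circ(T,c,.044,zt-.047))],True,(0,255,0),1)
cv2.polylines(z,[f(circ(T,c,.020,zt-.022))],True,(0,0,255),1)
yaw=np.pi-.366;ux=np.array([np.cos(yaw),np.sin(yaw)]);uy=np.array([-ux[1],ux[0]])
bar=[proj(K,T,[*(c+a*.005*ux+b*.012*uy),zt+.007]) for a,b in((1,1),(1,-1),(-1,-1),(-1,1))]
cv2.polylines(z,[f(bar)],True,(0,255,255),1)
cv2.imwrite("pics/lidz.png",z)
```

```text
(no output)
```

View pics/lidz.png

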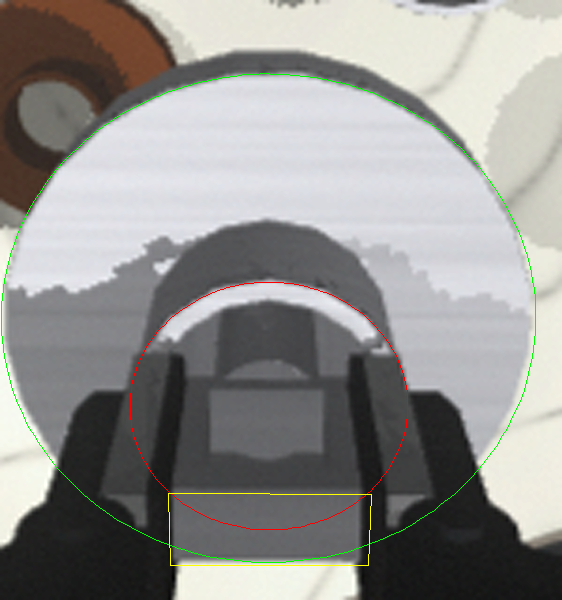

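The overlays match: the plate, collar and loop bar line up with the TCP axis to about 1 mm, and the pair is level. I'll lower it onto the canister at (0.658, 0.1715), checking forces as it goes.

Run:
```python
from h import *
q=down(np.pi-.366); c=[.6578,.1715]
bot.move_ptp([*c,.27],q)
bot.line_to([*c,.195],q,vel=.08)
for z in (.18,.172,.167,.164,.162,.1605):
    bot.line_to([*c,z],q,vel=.03)
    s=bot.read_state();print(round(s['time'],2),s['position'],s['wrist_force'],s['wrist_torque'])
    if s['wrist_force'][2]>6: break
for n in ("wrist","scene"): cv2.imwrite(f"pics/p1{n}.png",vision.grab_frame(n))
a=cv2.imread("pics/p1scene.png")[130:270,270:410]
cv2.imwrite("pics/p1z.png",cv2.resize(a,None,fx=4,fy=4,interpolation=cv2.INTER_CUBIC))
```

```text
13.41 [0.6578 0.1715 0.1799] [ 0.649  -0.5287 -2.6333] [-0.0079 -0.0372 -0.0069]
13.82 [0.6577 0.1715 0.1717] [ 1.176   0.4634 -1.6483] [-0.0438  0.0276  0.0401]
14.14 [0.6577 0.1715 0.1667] [-0.6277  0.3347 -2.3636] [-0.0043  0.0308 -0.0078]
14.39 [0.6577 0.1715 0.1638] [-0.5719 -0.3306 -2.5225] [0.037  0.008  0.0014]
14.64 [0.6577 0.1715 0.1618] [-0.5099 -0.2694 -2.0314] [-0.032   0.034   0.0267]
14.89 [0.6579 0.1715 0.1605] [ 0.5787  0.1875 -1.9573] [-0.0043 -0.0278 -0.0052]
```

View pics/p1z.png

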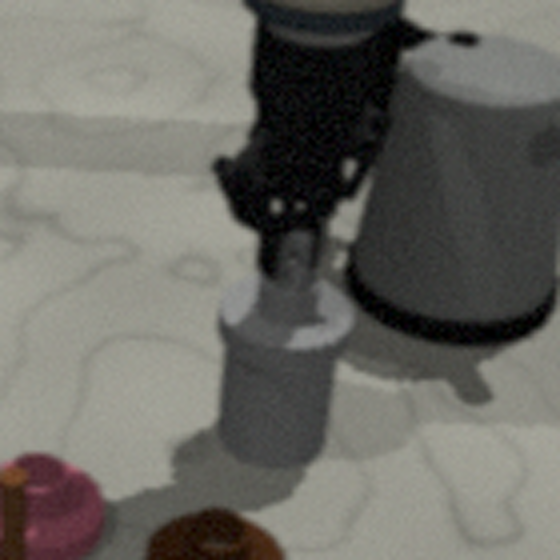

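Run:
```python
from h import *
q=down(np.pi-.366); c=[.6578,.1715]
for z in (.1595,.1587,.158,.1573,.1566):
    bot.line_to([*c,z],q,vel=.02); bot.hold(.1)
    s=bot.read_state();print(round(s['time'],2),s['position'],s['wrist_force'],s['wrist_torque'])
    if s['wrist_force'][2]>4: break
```

```text
15.34 [0.658  0.1715 0.1605] [-4.0991 -0.0431 11.3288] [-0.173   0.6204  0.034 ]
```

Contact came at 0.1605 m, exactly the predicted home height. I'll relax, let go, rise and check.

Run:
```python
from h import *
q=down(np.pi-.366); c=[.6578,.1715]
bot.line_to([*c,.1602],q,vel=.02); bot.hold(.2)
s=bot.read_state();print(round(s['time'],2),s['position'],s['wrist_force'])
bot.gripper_open()
s=bot.read_state();print(round(s['time'],2),s['position'],s['wrist_force'],s['width'])
bot.line_to([*c,.26],q,vel=.12)
bot.hold(.2)
K,T,im=look("r1",[("lid_loop",.154),("cover_collar",.129)]);np.save("r1T.npy",T)
from fit import circ
z=np.clip(im*1.4,0,255).astype('uint8')
c=np.array(c)
for r,zz,col in((.044,.107,(0,255,0)),(.02,.132,(0,0,255))): cv2.polylines(z,[circ(T,c,r,zz).astype(np.int32)],True,col,1)
yaw=np.pi-.366;ux=np.array([np.cos(yaw),np.sin(yaw)]);uy=np.array([-ux[1],ux[0]])
cv2.polylines(z,[np.array([proj(K,T,[*(c+a*.005*ux+b*.012*uy),.161]) for a,b in((1,1),(1,-1),(-1,-1),(-1,1))]).astype(np.int32)],True,(0,255,255),1)
cv2.imwrite("pics/r1o.png",cv2.resize(z[150:390,150:430],None,fx=2.5,fy=2.5,interpolation=cv2.INTER_CUBIC))
a=vision.grab_frame("scene")[130:270,270:410]
cv2.imwrite("pics/r1z.png",cv2.resize(a,None,fx=4,fy=4,interpolation=cv2.INTER_CUBIC))
```

```text
15.79 [0.6579 0.1715 0.1605] [-1.7386  0.4161  5.7457]
16.43 [0.6578 0.1715 0.1602] [ 0.4308 -0.6818  0.1204] 0.9975000706718812
t 17.6083 [0.6575 0.1715 0.2592] [-0.9338  0.3579  0.001 ]
lid_loop [(array([287., 220.]), 0.66, array([0.6574, 0.1723]))]
cover_collar [(array([180.7, 255.1]), 0.98, array([0.6631, 0.0675])), (array([121. , 167.2]), 0.68, array([0.5741, 0.0581]))]
```

View pics/r1o.png

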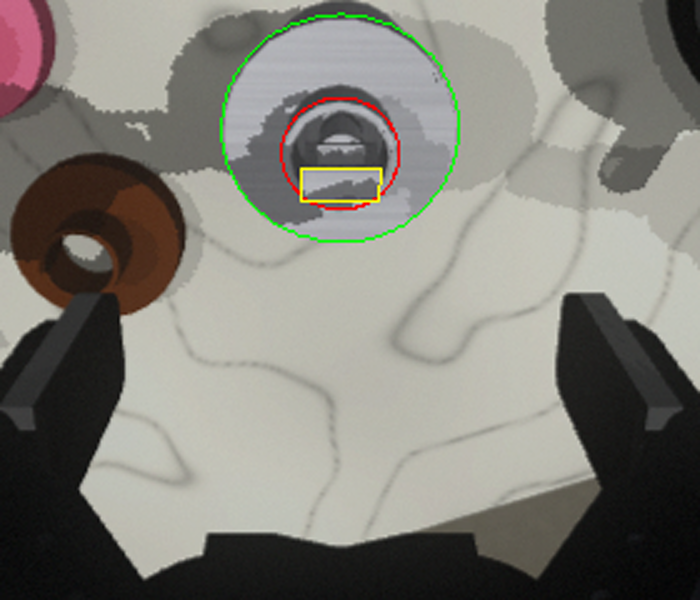

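View pics/r1z.png

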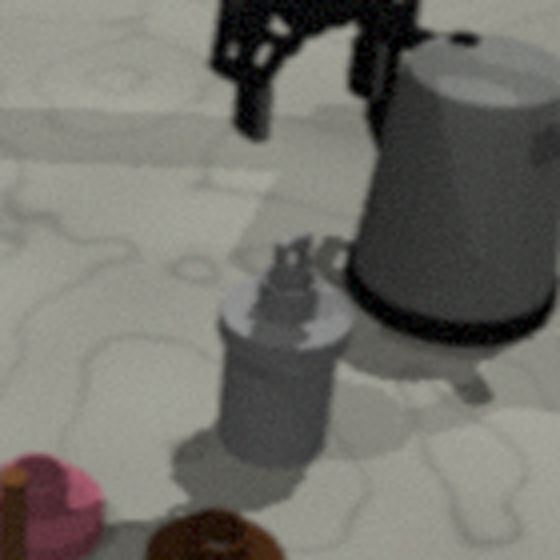

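All the predicted outlines match: the plate is at (340,127), the collar at (340,153) and the bar at (341,185) in the zoom. So the pair is home and centred. Next I'll grip the collar and lift slowly.

Run:
```python
from h import *
q=down(np.pi-.366); c=[.6579,.1715]
bot.line_to([*c,.1355],q,vel=.08)
s=bot.read_state();print(round(s['time'],2),s['position'],s['wrist_force'],s['width'])
bot.clamp(60); bot.hold(.2)
s=bot.read_state();print(round(s['time'],2),s['position'],s['wrist_force'],s['wrist_torque'],s['width'])
a=vision.grab_frame("scene")[130:270,270:410]
cv2.imwrite("pics/k1z.png",cv2.resize(a,None,fx=4,fy=4,interpolation=cv2.INTER_CUBIC))
cv2.imwrite("pics/k1w.png",vision.grab_frame("wrist"))
```

```text
19.52 [0.6582 0.1716 0.136 ] [ 0.3357 -0.5097  0.4148] 0.9986490673892012
20.23 [0.6581 0.1714 0.136 ] [-0.9623 -1.3585  7.2585] [-0.1945  0.1846  0.0784] 0.44764982766201117
```

View pics/k1w.png

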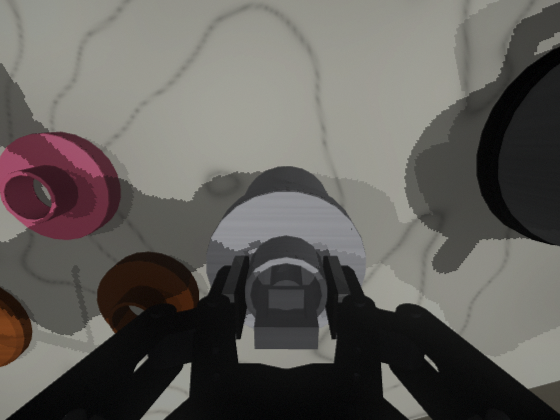

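View pics/k1z.png

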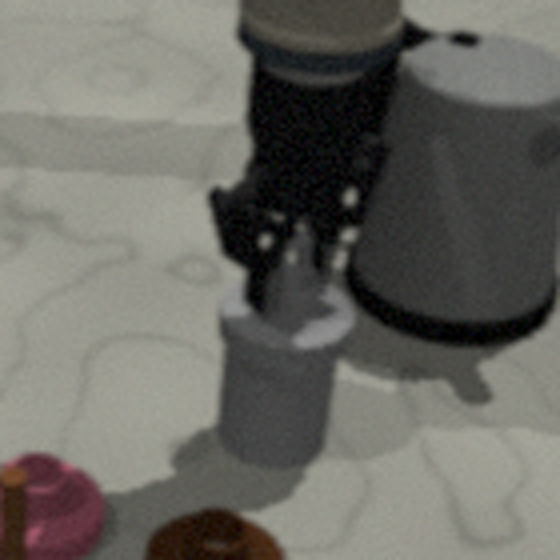

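The pads hold the collar at (286,285) in the wrist picture, and the loop stands free between the fingers at (286,320). Lifting slowly.

Run:
```python
from h import *
q=down(np.pi-.366); c=[.6581,.1714]
for z in (.146,.160,.190,.27):
    bot.line_to([*c,z],q,vel=.03 if z<.18 else .07)
    s=bot.read_state();print(round(s['time'],2),s['position'],s['wrist_force'],s['wrist_torque'],s['width'])
    if abs(s['wrist_force'][2])>5: print("stop"); break
bot.hold(.3)
for n in ("scene","wrist","top"): cv2.imwrite(f"pics/l1{n}.png",vision.grab_frame(n))
a=cv2.imread("pics/l1scene.png")[110:270,260:420]
cv2.imwrite("pics/l1z.png",cv2.resize(a,None,fx=3.7,fy=3.7,interpolation=cv2.INTER_CUBIC))
for n in("scene","top"):
    K,T=cam(n)
    for t,z in [("canister",0),("canister_mouth",.1),("lid_loop",.154),("cover_collar",.263),("mug_mid",.052),("teapot_mid",.06),("kettle_mid",.1)]:
        print(n,t,[(np.array(r["position"]).round(1),round(r["confidence"],2),onz(K,T,r["position"],z)[:2]) for r in spotter.landmark_of(n,t)][:3])
```

```text
20.83 [0.6581 0.1714 0.1461] [ 0.2594 -0.1146 -1.8666] [-0.0126  0.016   0.0052] 0.4456586924537092
21.45 [0.6581 0.1714 0.1601] [-0.5881  0.9117 -2.2151] [-0.0508  0.0149  0.0015] 0.44896505040646817
22.02 [0.6581 0.1714 0.1903] [-0.103  -0.3188 -1.8268] [0.0181 0.006  0.0021] 0.45040059071380345
23.32 [0.6579 0.1713 0.2694] [ 0.0577  0.3361 -1.4708] [ 0.0288  0.0444 -0.0035] 0.45077559327467137
scene canister [(array([335.1, 236.4]), 0.83, array([0.6514, 0.1758]))]
scene canister_mouth [(array([342.9, 210.5]), 0.84, array([0.668 , 0.1677])), (array([340.3, 195.5]), 0.68, array([0.6309, 0.2289])), (array([271.5, 315.4]), 0.36, array([ 0.7049, -0.227 ]))]
scene lid_loop [(array([345.2, 192.8]), 0.83, array([0.6675, 0.1694]))]
scene cover_collar [(array([326.7, 261.7]), 0.83, array([ 0.7949, -0.1985])), (array([349.9, 155.4]), 0.7, array([0.6694, 0.1647])), (array([275.4, 249.4]), 0.64, array([ 0.7076, -0.2191]))]
scene mug_mid [(array([115.4, 339.8]), 0.62, array([ 0.4613, -0.4111])), (array([347.4, 167.3]), 0.56, array([0.5477, 0.4655])), (array([251.8, 230.6]), 0.46, array([0.4819, 0.0158]))]
scene teapot_mid [(array([198.4, 387. ]), 0.92, array([ 0.6675, -0.4007]))]
scene kettle_mid [(array([271.9, 319.4]), 0.47, array([ 0.7109, -0.2347])), (array([349. , 169.3]), 0.23, array([0.5892, 0.3758]))]
top canister [(array([216.6, 180.1]), 0.37, array([0.6558, 0.1657]))]
top canister_mouth []
top lid_loop [(array([209.9, 173.5]), 0.55, array([0.6551, 0.168 ]))]
top cover_collar [(array([263.5, 163.6]), 0.81, array([0.6645, 0.019 ])), (array([272., 201.]), 0.59, array([ 0.5689, -0.0018])), (array([316.9, 239.6]), 0.57, array([ 0.4706, -0.1139]))]
top mug_mid [(array([410.8, 241.6]), 0.8, array([ 0.4632, -0.4096])), (array([213.7, 172.9]), 0.75, array([0.6708, 0.1688]))]
top teapot_mid [(array([408. , 171.7]), 0.68, array([ 0.669, -0.405]))]
top kettle_mid [(array([411.8, 241.3]), 0.25, array([ 0.4641, -0.399 ]))]
```

View pics/l1z.png

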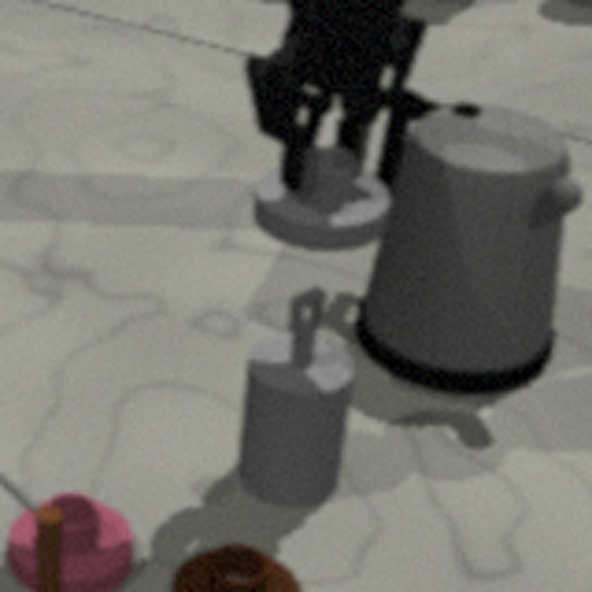

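View pics/l1wrist.png

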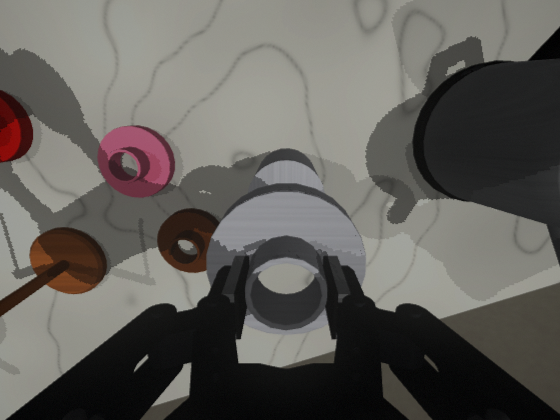

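View pics/l1top.png

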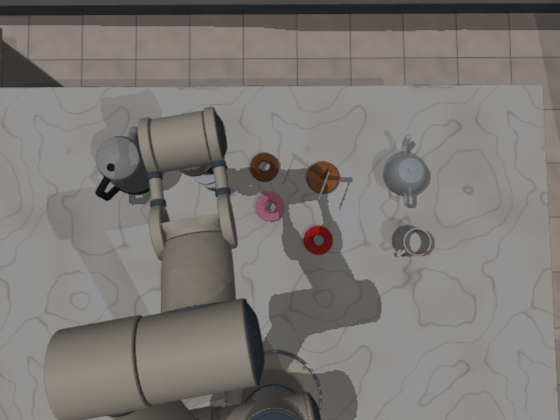

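The cover is held level at about (322,205) in the zoom, some 13 cm up. The inner lid sits flush on the canister at (300,360) with its loop upright. The kettle, teapot, mug and coaster are where they were. Handing in.

Run:
```python
from h import *
s=bot.read_state();print(s['time'],s['position'],np.abs(s['dq']).max(),s['wrist_force'],s['width'])
bot.job_done()
```

```text
24.4667 [0.6581 0.1714 0.27  ] 0.0015617871437957997 [ 0.7577  0.7677 -1.2694] 0.44468296476187763
the job is handed in; nothing more can be done
```

The job is done and handed in at 24.5 s. I lifted the lid pair off the hook by the loop, lowered it onto the canister and let go. I then took the cover by its collar and lifted it alone about 13.4 cm straight up, and it was held at rest when I handed in.

- **Lid home:** contact came at the predicted height (TCP z 0.1605 m). After release, the predicted outlines of plate, collar and loop matched the picture. In the final picture the inner lid sits flush on the canister.
- **Cover:** the wrist carries about 1.3 N, which is the cover's weight alone. The fingers read about 38 mm open on the 40 mm collar, and the arm was at rest.
- **Canister and bystanders:** the mug and teapot measured within about 5 mm of their first positions. The canister estimates agreed to within about 1 cm, because the scene and top views are coarse and partly hidden by the arm.
- **Failed check:** the networks never located the kettle. I checked it, and the coaster under the mug, only by eye; both look unmoved.

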